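# Stand the pressing weight on a re-glued phone

### The job

The phone's new screen needs the pressing weight on it. The weight lies with its knob under the machine's ledge: draw it out, lay it down in the clear on the bench and let go, then take it again by the ends of the pin through its knob, lift it off the bench, ease the grip until it swings plumb, and grip it firmly again while it hangs upright. Then set it down gently, upright, on the middle of the glass with its foot square across the phone, and let go; leave everything else where it is.

Things in the scene. Friction and masses are not known exactly. Their poses are not given: they have to be found in the camera images.
- weight: pressing weight, 0.4-0.6 kg, 180 mm long: steel foot 64 x 40 x 20 mm (most of the mass), round stem 14 mm thick, ball knob 40 mm in diameter. Origin: centre of the sole; z along the stem to the knob, x along the 64 mm side. It starts lying level on a 64 mm side of the foot and on the knob, the stem's axis 20 mm above the bench, x level. Centre of mass about 27 mm from the sole
- knob (a point): centre of the black ball knob, 40 mm in diameter, 160 mm from the sole along the weight's z; axes as the weight. A steel pin 12 mm thick runs through it along x, its flat ends 48 mm apart: the place to grip. Held there the weight hardly turns at 100 N of grip, sags from about 80 N, leans about 0.6 rad at 60 N and under 0.2 rad at 15 N, and drops below about 4 N
- machine: white heated-plate machine, fixed. Origin on the bench under the middle of its ledge's outer edge; z up, y points in under the ledge. Ledge 240 mm wide along x, underside 70 mm, top 136 mm above the bench; the space under it is 110 mm deep. At the start the weight's stem points about along the machine's y, the knob's centre about 50 mm in behind the edge, the foot outside
- phone: phone lying glass up on a fixed aluminium holder. Origin on the bench under the centre of the phone; x along the phone's length, z up. Phone 156 x 74 mm; end clamps of the holder stand 4 mm above the glass, more than 79 mm from the centre along x; the holder's foot is 200 x 100 mm
- glass (a point): centre of the phone's glass, 46 mm above the bench; axes as the phone. The weight belongs here, the foot's 64 mm side along the phone's y (either way round)
- bottle: bystander: white plastic bottle, 58 mm in diameter, 150 mm tall, standing; origin at the centre of its underside
- jar: bystander: amber glass jar with steel cap, 52 mm in diameter, 55 mm tall, standing; origin at the centre of its underside
- driver: bystander: screwdriver, black handle, 150 mm long, lying along its x axis

How it is judged:
By the outcome, as a careful person would: the job done as asked, in the order asked, and still so for the second after the job is handed in, with the robot touching nothing.
It also fails if it takes over 72 s, if anything falls off the work surface, if the arm or the gripper's body presses on something with over 40 N, if the wrist force passes 120 N, or if a joint passes its speed limit or range.

### The arm

A 6-joint arm with a two-finger parallel gripper is mounted at the origin on the work surface. World frame = base frame: x ahead of the robot, y to its left, z up, the work surface at z = 0. Lengths are in m, angles in rad, forces in N, time in s.
With the tool pointing down it reaches from about 0.4 to 0.825 m from the base axis. Payload 7 kg.
Tool frame: the origin (TCP) lies between the finger pads; the fingertips stand 22 mm ahead of it and the grasp point (between the pads) lies 3 mm ahead of it (arm.tip_reach is the distance from the TCP to the fingertips, in m); z points along the fingers, y is the line along which they close (so a half turn about z gives the same grasp; the last joint's range is limited). The gripper opens to 88 mm and grips with 3 to 60 N. Pads are 19 mm wide; open, the fingers measure 130 mm over their backs; the gripper's body (78 mm by 193 mm) begins 47 mm behind the grasp point.
Start: joints at [-0.871, 0.359, 0.012, 0, -1.224, -0.288], TCP at [0.27, -0.619, 0.249] pointing down, gripper open.
Joint ranges: [-3.07, 3.07], [-1.43, 2.12], [-1.02, 1.25], [-3.03, 1.67], [-3.05, -0], [-3.03, 3.03]. Speed limits (rad/s): [2.39, 2.39, 3.01, 3.14, 3.14, 3.14].

### API

Orientations are given as [roll, pitch, yaw] about the fixed x, y, z axes, in that order (R = Rz(yaw) Ry(pitch) Rx(roll)).
In Python, from station import arm, viewer gives the robot as it stands. The module is installed in compiled form; this text tells all that it offers.
- The arm moves only by the tool apply_moves, never from a script. Its argument "commands" is a list that holds one entry, the list of rows, each a list of 5 numbers: the closure, from -1 (fully open) to 1 (shut), then the shift along the world's x, y, z as a fraction of full scale, then the turn about the world's z as a fraction of full scale. In form: [[[fingers, tx, ty, tz, yaw], ...]]. A call has 1 to 12 rows; each row shifts and turns the commanded pose from where the row before left it; what a row does not reach is not made up. Full scale, the value 1, is 20 cm for a shift and pi rad for a turn. A row lasts 1/10 s, in which the tool goes at most 50 mm and 8.59 degrees, less where a joint would pass 70% of its speed; a pose out of reach is approached as far as the arm can. A call with a number of a shift or a turn outside -1 to 1 is refused whole. A call with a gripper value outside its range is refused whole. The fingers move at their own pace and stop on an object; "force" is the grip in N (left out, the last holds). Time passes only in rows, so rows that do not move let the fingers close. It gives the time, the measured TCP pose, the force, the opening and the grip force at its end, in the units of the state.
- arm.get_state(): the state, without advancing time (a new reading comes with each control period).
- viewer.grab_frame(name): name is "scene" or "top"; returns a dict with "image" (420x560x3 uint8, blue, green, red), "mtx" (3x3 intrinsics, pixels), "rvec" (rotation vector, rad) and "tvec" (3), from world to camera coordinates, as OpenCV has them. Camera axes: x right, y down, z forward; pixel columns grow to the right and rows downward; lengths in m; the calibration is good to about 2 mm. A picture is of the moment at which its call begins. There is no depth.
- arm.job_done(): hands the job in; it is judged then, once.
The state is a dict: "t": time; "q": joint angles; "qd": joint speeds; "joint_efforts": joint torques, N m; "eef_pos": TCP position; "ee_rot": TCP orientation; "force": force on the tool from outside, world axes, zero at the start; "moment": the same for the moment, N m; "width": finger opening in m; "gripper_force": force on a finger pad.
Only numpy, scipy, OpenCV 4.12 (cv2) and the standard library are available. Lean on these libraries where they do the work, as an engineer would, in place of code of your own. Each camera call takes 0.05 s, during which the arm holds its last target. There are 200 camera calls.

## Working session

There is one attempt and no reset: what is moved stays moved. The work goes in short steps, Python scripts to look and compute and a tool call to move; the robot and the scene stay as the last step left them, time stands still between calls to the robot, and variables do not carry over. Pictures are saved under pics/ and viewed, at most 10 in all, crops included, and the job is handed in when it is done.

Besides the shell and the picture viewer there is one more tool, called after "Request:" by a JSON object that holds its "op" and its "data". apply_moves: Moves the arm, as the interface text tells. Shift numbers are shares of 20 cm and turn numbers shares of pi rad, none past 1 either way. Its arguments: {"type":"object","properties":{"commands":{"type":"array","items":{"type":"array","items":{"type":"array","items":{"type":"number"}}}},"force":{"type":"number"}},"required":["commands"]}

```bash
mkdir -p pics; cat > h.py <<'E'
import numpy as np, cv2
from station import arm, viewer
def shot(name,fn,crop=None,s=1):
    f=viewer.grab_frame(name); im=f["image"]
    if crop: x0,y0,x1,y1=crop; im=im[y0:y1,x0:x1]
    cv2.imwrite("pics/"+fn,cv2.resize(im,None,fx=s,fy=s,interpolation=cv2.INTER_CUBIC))
    return f
def ray(name):
    f=np.load(name+".npz"); return f
def save(name,f): np.savez(name+".npz",mtx=f["mtx"],rvec=f["rvec"],tvec=f["tvec"])
def w(name,u,v,z):
    f=np.load(name+".npz"); R=cv2.Rodrigues(f["rvec"])[0]; t=f["tvec"].reshape(3)
    c=-R.T@t; d=R.T@np.linalg.inv(f["mtx"])@np.array([u,v,1.]); return c+d*(z-c[2])/d[2]
def px(name,P):
    f=np.load(name+".npz"); return cv2.projectPoints(np.float64(P).reshape(-1,1,3),f["rvec"],f["tvec"],f["mtx"],None)[0].reshape(-1,2)
E
python3 - <<'E'
from h import *
for n in("scene","top"):
    f=shot(n,n+"0.png",s=1.42); save(n,f); R=cv2.Rodrigues(f["rvec"])[0]; print(n,-R.T@f["tvec"].reshape(3),R[2],f["mtx"][0,0])
print(arm.get_state())
E
```

```text
scene [0.80996103 0.4986789  0.63998923] [-0.30203745 -0.60304506 -0.73831567] 402.3417130288013
top [0.40079304 0.02521658 1.0898721 ] [ 0.15496071  0.00901882 -0.98787947] 402.43507913681196
{'t': 0.1, 'q': array([-8.70919183e-01,  3.59303923e-01,  1.11650308e-02, -3.04756320e-04,
       -1.22406566e+00, -2.88092240e-01]), 'qd': array([ 0.00065141, -0.00107618,  0.00270521, -0.00013743,  0.00105031,
        0.00056966]), 'joint_efforts': array([-9.47032167e-04, -5.84159231e+01,  2.93752599e+01,  7.01544598e+00,
        1.01544600e-02, -5.07614857e-05]), 'eef_pos': array([ 0.26998743, -0.61823074,  0.24773068]), 'ee_rot': array([ 3.14016106e+00, -1.25445416e-04, -2.72991142e+00]), 'force': array([-0.06405138,  0.48410735, -0.47113697]), 'moment': array([-0.00549248,  0.00338365, -0.00949031]), 'gripper_force': 0.0, 'width': 0.08758096922002823}
```

View pics/scene0.png

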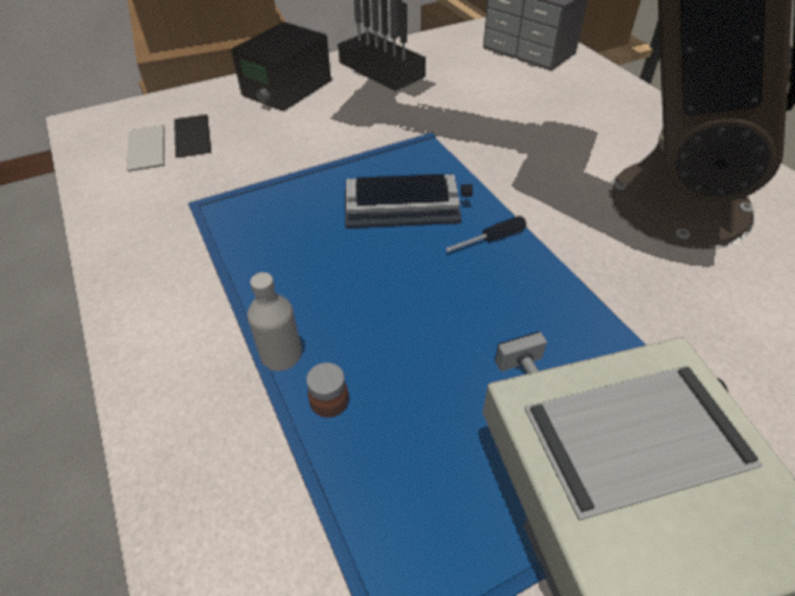

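View pics/top0.png

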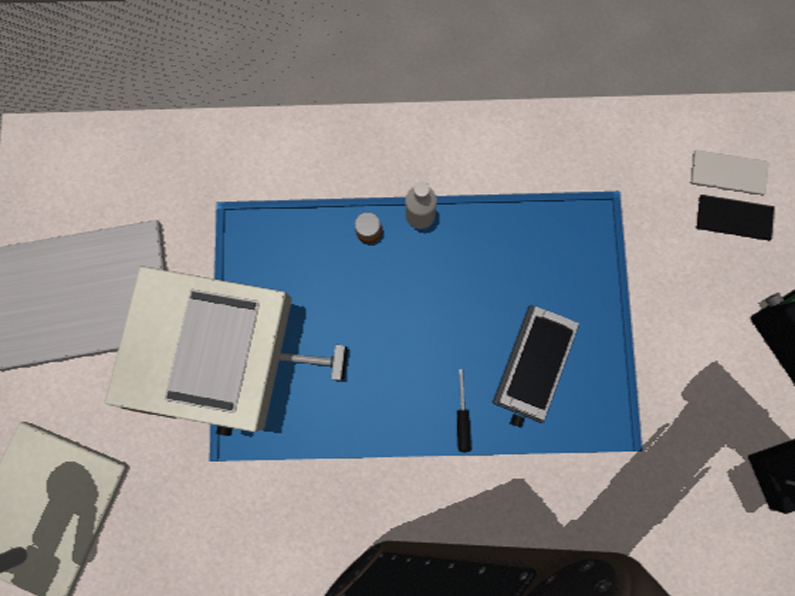

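The scene view shows the weight's foot sticking out from under the machine, plus phone, bottle, jar and driver. In the top view (px/1.42) the foot is at about (340,362), the stem runs to (283,357), and the phone is at about (538,362), the driver (463,410), the jar (368,227) and the bottle (421,207).

```bash
python3 - <<'E'
from h import *
f=viewer.grab_frame("top"); im=f["image"]
a=im[200:300,170:270]; b=im[205:305,330:430]
cv2.imwrite("pics/c1.png",cv2.resize(np.hstack([a,b]),None,fx=4,fy=4,interpolation=cv2.INTER_CUBIC))
E
```

```text
(no output)
```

View pics/c1.png

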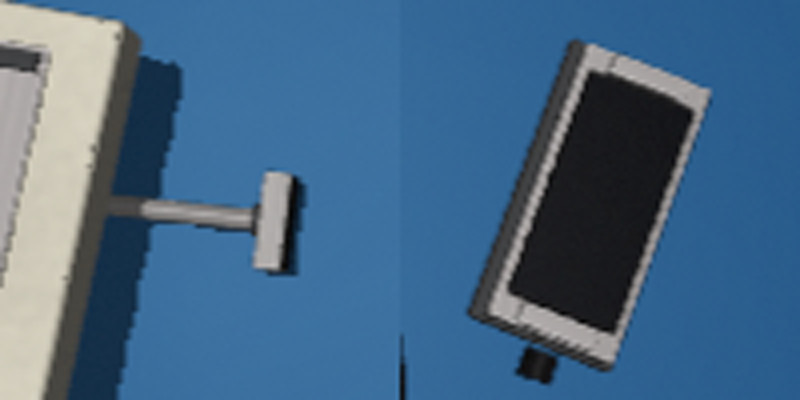

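Left: foot top face corners near (264,172),(294,173),(284,271),(254,268); stem axis from (140,209) to (255,218). Right: dark glass corners (590,71),(694,112),(614,333),(508,291); the machine's ledge edge runs (137,30)→(68,345).

```bash
python3 - <<'E'
from h import *
def L(c,z): return w("top",170+(c[0]+.5)/4-.5,200+(c[1]+.5)/4-.5,z)
def Rr(c,z): return w("top",330+(c[0]-400+.5)/4-.5,205+(c[1]+.5)/4-.5,z)
fc=[L(c,.04) for c in[(264,172),(294,173),(284,271),(254,268)]]
print("foot",np.round(fc,4).tolist(),np.mean(fc,0))
s=[L(c,.025) for c in[(140,209),(255,218)]]; print("stem",s,"ang",np.arctan2(*(s[0]-s[1])[1::-1]))
e=np.mean([fc[2],fc[3]],0)-np.mean([fc[0],fc[1]],0);print("foot x dir",np.arctan2(e[1],e[0]))
g=[Rr(c,.046) for c in[(590,71),(694,112),(614,333),(508,291)]]
print("glass",np.round(g,4).tolist(),np.mean(g,0)); e=(g[0]+g[1]-g[2]-g[3])/2; print(np.linalg.norm(e),"yaw",np.arctan2(e[1],e[0]))
print("edge top", [L(c,.136) for c in[(137,30),(121,18),(108,200),(90,280)]], [w("top",x/1.42,y/1.42,.136) for x,y in[(291,292),(258,431)]])
for n,c,z in[("driver tip",(461,370),.005),("driver end",(464,450),.01),("jar",(368,222),.055),("bottle",(421,190),.15),("holder top L",(533,307),.03),("knobthing",(517,420),.03)]: print(n,w("top",c[0]/1.42,c[1]/1.42,z))
E
```

```text
foot [[0.4866, 0.1608, 0.04], [0.4855, 0.1412, 0.04], [0.4222, 0.1483, 0.04], [0.4246, 0.1677, 0.04]] [0.45472781 0.15452007 0.04      ]
stem [array([0.4654869 , 0.24499982, 0.025     ]), array([0.45763929, 0.1689182 , 0.025     ])] ang 1.4680125702335958
foot x dir 3.0307552359762844
glass [[0.5295, -0.2096, 0.046], [0.5009, -0.2752, 0.046], [0.3614, -0.2146, 0.046], [0.3894, -0.1488, 0.046]] [ 0.44531003 -0.21205968  0.046     ]
0.15236084274368789 yaw -0.4095939767998474
edge top [array([0.56630187, 0.22450514, 0.136     ]), array([0.57390438, 0.2342224 , 0.136     ]), array([0.46454376, 0.24113071, 0.136     ]), array([0.41784685, 0.25133819, 0.136     ])] [array([0.56988086, 0.22197813, 0.136     ]), array([0.34043676, 0.27483824, 0.136     ])]
driver tip [ 0.43538354 -0.07270596  0.005     ]
driver end [ 0.2893781  -0.07183667  0.01      ]
jar [0.71356932 0.09472101 0.055     ]
bottle [ 0.73906131 -0.0035284   0.15      ]
holder top L [ 0.54805322 -0.20950895  0.03      ]
knobthing [ 0.34205983 -0.16817891  0.03      ]
```

Request:
{"op": "apply_moves", "data": {"commands": [[[-1,0.115,0.205,0,0.033],[-1,0.115,0.205,0,0.033],[-1,0.115,0.205,0,0.033],[-1,0.115,0.205,0,0.033],[-1,0.115,0.205,0,0.033],[-1,0.115,0.205,0,0.033],[-1,0.115,0.205,0,0.033],[-1,0.115,0.205,0,0.033],[-1,0.115,0.205,0,0.033],[-1,0.115,0.205,0,0.033]]], "force": 40}}

```text
t: 1.15
eef_pos: [0.5006, -0.2067, 0.2486]
ee_rot: [-3.141, 0.0, -1.689]
force: [1.1, -1.3, 0.6]
width: 0.088
gripper_force: 0.0
```

Request:
{"op": "apply_moves", "data": {"commands": [[[-1,-0.028,0.22,0,0],[-1,-0.028,0.22,0,0],[-1,-0.028,0.22,0,0],[-1,-0.028,0.22,0,0],[-1,-0.028,0.22,0,0],[-1,-0.028,0.22,0,0],[-1,-0.028,0.22,0,0],[-1,-0.028,0.22,0,0],[-1,0,0,0,0],[-1,0,0,0,0],[-1,0,0,0,0]]]}}

```text
t: 2.25
eef_pos: [0.4552, 0.1429, 0.2484]
ee_rot: [3.141, -0.0, -1.693]
force: [-0.2, -0.5, -0.7]
width: 0.0878
gripper_force: 0.0
```

Request:
{"op": "apply_moves", "data": {"commands": [[[-1,0,0.058,0,0.005],[-1,0,0,-0.17,0],[-1,0,0,-0.17,0],[-1,0,0,-0.17,0],[-1,0,0,-0.17,0],[-1,0,0,-0.15,0],[-1,0,0,-0.1,0],[-1,0,0,-0.1,0],[-1,0,0,-0.06,0],[-1,0,0,0,0],[-1,0,0,0,0]]]}}

```text
t: 3.35
eef_pos: [0.4557, 0.1547, 0.0307]
ee_rot: [3.141, -0.0, -1.678]
force: [1.3, 0.4, -0.1]
width: 0.0879
gripper_force: 0.0
```

Request:
{"op": "apply_moves", "data": {"commands": [[[1,0,0,0,0],[1,0,0,0,0],[1,0,0,0,0],[1,0,0,0,0],[1,0,0,0,0],[1,0,0,0,0],[1,0,0,0,0],[1,0,0,0,0]]], "force": 40}}

```text
t: 4.15
eef_pos: [0.4555, 0.1552, 0.0311]
ee_rot: [-3.141, 0.0, -1.677]
force: [-1.7, 0.1, 6.6]
width: 0.0639
gripper_force: 40.0
```

Request:
{"op": "apply_moves", "data": {"commands": [[[1,0,-0.04,0,0],[1,0,-0.075,0,0],[1,0,-0.075,0,0],[1,0,-0.075,0,0],[1,0,-0.075,0,0],[1,0,-0.075,0,0],[1,0,-0.075,0,0],[1,0,-0.075,0,0],[1,0,-0.075,0,0],[1,0,-0.075,0,0],[1,0,-0.075,0,0],[1,0,-0.04,0,0]]]}}

```text
t: 5.35
eef_pos: [0.456, -0.0118, 0.0311]
ee_rot: [-3.14, 0.001, -1.678]
force: [-0.6, 6.6, 4.1]
width: 0.0641
gripper_force: 40.0
```

Request:
{"op": "apply_moves", "data": {"commands": [[[1,0,0,0,0],[1,0,0,0,0],[-1,0,0,0,0],[-1,0,0,0,0],[-1,0,0,0,0],[-1,0,0,0,0],[-1,0,0,0,0],[-1,0,0,0,0],[-1,0,0,0.05,0],[-1,0,0,0.15,0],[-1,0,0,0.2,0],[-1,0,0,0.2,0]]]}}

```text
t: 6.55
eef_pos: [0.4548, -0.0112, 0.1525]
ee_rot: [3.141, -0.0, -1.677]
force: [1.1, 0.9, -0.2]
width: 0.0876
gripper_force: 0.0
```

Request:
{"op": "apply_moves", "data": {"commands": [[[-1,0,-0.15,0.2,0],[-1,0,-0.2,0,0],[-1,0,-0.2,0,0],[-1,0,0,0,0],[-1,0,0,0,0]]]}}

```text
t: 7.05
eef_pos: [0.455, -0.1218, 0.1911]
ee_rot: [-3.141, 0.0, -1.68]
force: [-1.0, 0.9, -0.0]
width: 0.0879
gripper_force: 0.0
```

```bash
python3 - <<'E'
from h import *
shot("top","t2.png",(190,190,330,290),5)
E
```

```text
(no output)
```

View pics/t2.png

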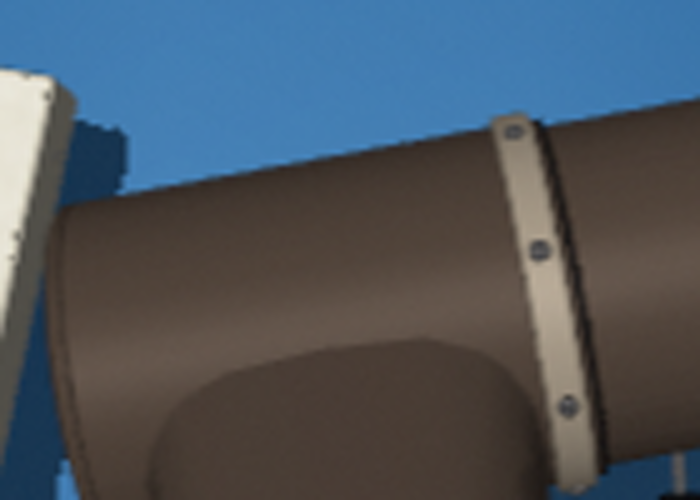

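The upper arm hides the weight in the top view, so I use the scene camera.

```bash
python3 - <<'E'
from h import *
print(px("scene",[[.471,.138,.02],[.454,-.02,.02]]))
shot("scene","s2.png",(270,150,430,270),5)
E
```

```text
[[354.29751776 244.246644  ]
 [319.88067923 190.22229166]]
```

View pics/s2.png

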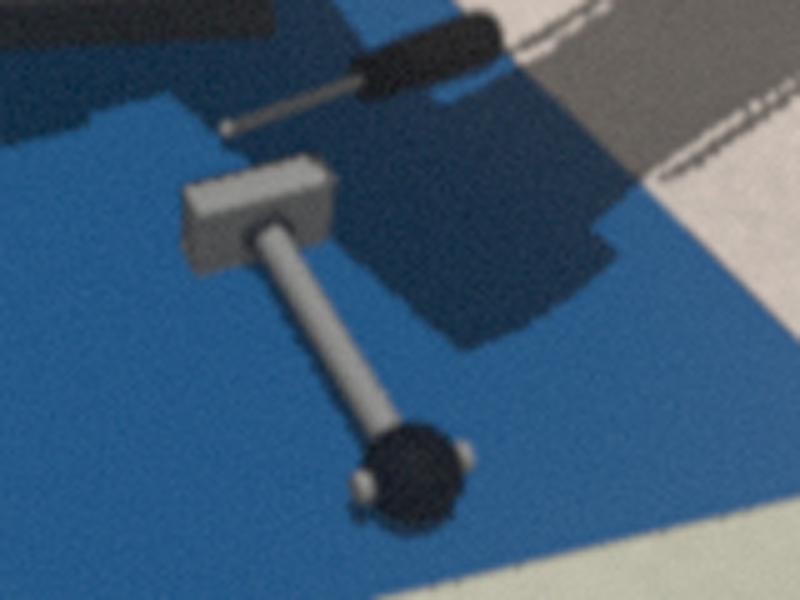

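The weight lies free: knob ball centre at crop (412,476), pin ends at (363,487) and (465,455), foot clear of the driver.

```bash
python3 - <<'E'
from h import *
c=lambda x,y,z:w("scene",270+(x+.5)/5-.5,150+(y+.5)/5-.5,z)
print(c(412,476,.02),c(363,487,.02),c(465,455,.02)); 
f=[c(188,216,.04),c(330,180,.04)]; print(f,np.arctan2(*(f[1]-f[0])[1::-1]))
print(px("scene",[[.470,.138,.02]]))
E
```

```text
[0.47568975 0.13708263 0.02      ] [0.49536711 0.1328679  0.02      ] [0.45163227 0.1379838  0.02      ]
[array([ 0.49302036, -0.00894209,  0.04      ]), array([4.28566238e-01, 1.67574243e-04, 4.00000000e-02])] 3.0011870165496353
[[354.72950086 244.0573201 ]]
```

Request:
{"op": "apply_moves", "data": {"commands": [[[-1,0.015,0.215,0,0],[-1,0.015,0.215,0,0],[-1,0.015,0.215,0,0],[-1,0.015,0.215,0,0],[-1,0.015,0.215,0,0],[-1,0.015,0.215,0,0],[-1,0,0,0,0],[-1,0,0,-0.1,0],[-1,0,0,-0.15,0],[-1,0,0,-0.15,0],[-1,0,0,-0.1,0],[-1,0,0,0,0]]]}}

```text
t: 8.35
eef_pos: [0.4713, 0.1366, 0.0882]
ee_rot: [3.137, -0.004, -1.676]
force: [-0.6, -0.4, 0.5]
width: 0.0876
gripper_force: 0.0
```

Request:
{"op": "apply_moves", "data": {"commands": [[[-1,0.005,0,-0.1,0],[-1,0,0,-0.08,0],[-1,0,0,-0.06,0],[-1,0,0,-0.04,0],[-1,0,0,-0.03,0],[-1,0,0,0,0],[-1,0,0,0,0]]]}}

```text
t: 9.05
eef_pos: [0.4746, 0.1373, 0.0291]
ee_rot: [-3.141, 0.0, -1.677]
force: [-0.1, 0.3, 0.6]
width: 0.0875
gripper_force: 0.0
```

Request:
{"op": "apply_moves", "data": {"commands": [[[-1,-0.005,0,-0.017,0],[-1,0,0,0,0],[1,0,0,0,0],[1,0,0,0,0],[1,0,0,0,0],[1,0,0,0,0],[1,0,0,0,0],[1,0,0,0,0],[1,0,0,0,0],[1,0,0,0,0],[1,0,0,0,0]]], "force": 60}}

```text
t: 10.15
eef_pos: [0.4735, 0.1372, 0.0252]
ee_rot: [-3.141, 0.0, -1.677]
force: [0.7, -0.2, -0.5]
width: 0.0469
gripper_force: 60.0
```

Request:
{"op": "apply_moves", "data": {"commands": [[[1,0,0,0.04,0],[1,0,0,0.08,0],[1,0,0,0.1,0],[1,0,0,0.1,0],[1,0,0,0.1,0],[1,0,0,0.1,0],[1,0,0,0.1,0],[1,0,0,0.1,0],[1,0,0,0.1,0],[1,0,0,0.1,0],[1,0,0,0.1,0],[1,0,0,0.1,0]]]}}

```text
t: 11.35
eef_pos: [0.4722, 0.1366, 0.2497]
ee_rot: [3.14, -0.0, -1.678]
force: [1.2, 0.6, -4.3]
width: 0.0466
gripper_force: 60.0
```

Request:
{"op": "apply_moves", "data": {"commands": [[[1,0,0,0.1,0],[1,0,0,0.1,0],[1,0,0,0.05,0],[1,0,0,0,0],[1,0,0,0,0],[1,0,0,0,0]]]}}

```text
t: 11.95
eef_pos: [0.4726, 0.1368, 0.2978]
ee_rot: [3.14, -0.001, -1.678]
force: [0.1, 0.5, -4.7]
width: 0.0466
gripper_force: 60.0
```

```bash
python3 - <<'E'
from h import *
s=arm.get_state(); print(s["eef_pos"],s["force"],s["width"])
shot("scene","s3.png",(240,60,440,210),4)
E
```

```text
[0.47264114 0.13676941 0.29781888] [ 0.12149871  0.52124492 -4.66678839] 0.04663512230121249
```

View pics/s3.png

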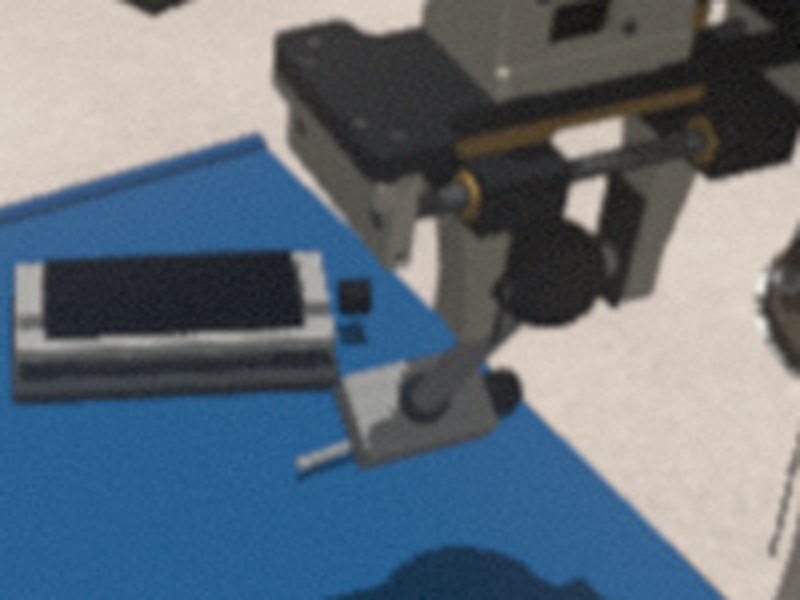

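The weight hangs from the pin, leaning with its foot towards the phone (foot at crop (420,410), knob (552,272)). I ease the grip in stages.

Request:
{"op": "apply_moves", "data": {"commands": [[[1,0,0,0,0],[1,0,0,0,0],[1,0,0,0,0],[1,0,0,0,0]]], "force": 25}}

```text
t: 12.4
eef_pos: [0.4734, 0.1372, 0.2991]
ee_rot: [-3.142, 0.0, -1.677]
force: [-0.5, 0.6, -4.3]
width: 0.0471
gripper_force: 25.0
```

Request:
{"op": "apply_moves", "data": {"commands": [[[1,0,0,0,0],[1,0,0,0,0],[1,0,0,0,0],[1,0,0,0,0],[1,0,0,0,0]]], "force": 10}}

```text
t: 12.9
eef_pos: [0.4733, 0.137, 0.2992]
ee_rot: [3.142, -0.0, -1.677]
force: [0.1, 0.1, -5.4]
width: 0.0477
gripper_force: 10.0
```

Request:
{"op": "apply_moves", "data": {"commands": [[[1,0,0,0,0],[1,0,0,0,0],[1,0,0,0,0],[1,0,0,0,0],[1,0,0,0,0],[1,0,0,0,0],[1,0,0,0,0],[1,0,0,0,0],[1,0,0,0,0],[1,0,0,0,0]]], "force": 6}}

```text
t: 13.9
eef_pos: [0.4734, 0.137, 0.2992]
ee_rot: [-3.142, 0.0, -1.677]
force: [-0.1, 0.3, -5.2]
width: 0.048
gripper_force: 6.0
```

```bash
python3 - <<'E'
from h import *
s=arm.get_state(); print(s["eef_pos"],s["force"],s["moment"],s["width"],s["gripper_force"])
k=np.array([.4726,.1368,.2948]); print((px("scene",[k,k-[0,0,.16],k-[0,0,.14]])-[240,60])*4)
shot("scene","s4.png",(240,60,440,210),4)
E
```

```text
[0.47336689 0.13703909 0.29917037] [-0.07982072  0.26382948 -5.22744209] [0.12798619 0.09609566 0.0472927 ] 0.048042415445169434 5.999835804104805
[[549.86166322 266.0473368 ]
 [486.58243631 573.42398131]
 [493.28705703 540.8565193 ]]
```

View pics/s4.png

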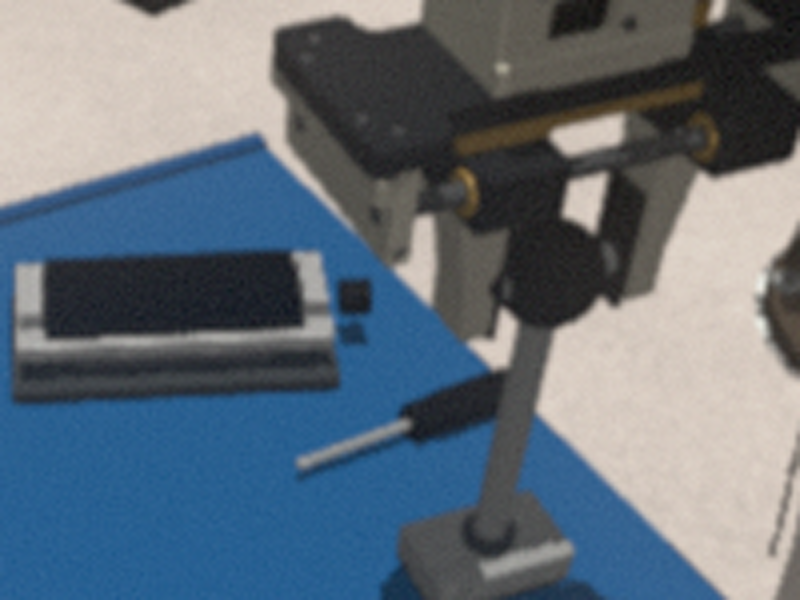

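The weight hangs nearly plumb: ball (551,273), stem base (488,535), a few hundredths of a radian short on the -y side. A small nudge at the same light grip should take out the rest, then I grip firmly.

Request:
{"op": "apply_moves", "data": {"commands": [[[1,0,-0.05,0,0],[1,0,0,0,0],[1,0,0,0,0],[1,0,0,0,0],[1,0,0,0,0],[1,0,0,0,0],[1,0,0,0,0],[1,0,0,0,0],[1,0,0,0,0],[1,0,0,0,0]]], "force": 6}}

```text
t: 14.95
eef_pos: [0.4734, 0.1271, 0.2991]
ee_rot: [3.142, 0.0, -1.677]
force: [0.5, 0.5, -4.4]
width: 0.0476
gripper_force: 6.0
```

Request:
{"op": "apply_moves", "data": {"commands": [[[1,0,0,0,0],[1,0,0,0,0],[1,0,0,0,0],[1,0,0,0,0],[1,0,0,0,0]]], "force": 60}}

```text
t: 15.45
eef_pos: [0.4734, 0.127, 0.2992]
ee_rot: [-3.142, 0.0, -1.677]
force: [0.3, -0.3, -3.8]
width: 0.0471
gripper_force: 60.0
```

```bash
python3 - <<'E'
from h import *
s=arm.get_state(); e=s["eef_pos"]; print(e,s["ee_rot"],s["force"],s["width"],s["gripper_force"])
a=np.array([np.cos(-.107),np.sin(-.107),0]); u=np.array([-a[1],a[0],0])
for lean in(-.05,0,.05):
    z=np.array([0,0,1])*np.cos(lean)+u*np.sin(lean); x=a; y=np.cross(z,x)
    k=e-[0,0,.005]; o=k-.16*z
    P=[k]+[o+x*.032*i+y*.02*j+z*.02 for i,j in[(1,1),(1,-1),(-1,-1),(-1,1)]]
    print(lean,np.round((px("scene",P)-[240,60])*4).astype(int).tolist())
shot("scene","s5.png",(240,60,440,210),4)
E
```

```text
[0.47335892 0.12703649 0.29917309] [-3.14157424e+00  9.17214453e-06 -1.67733032e+00] [ 0.26885638 -0.28803183 -3.75518445] 0.0470741047310193 59.998555183410645
-0.05 [[532, 254], [441, 590], [397, 529], [529, 491], [577, 549]]
0 [[532, 254], [433, 580], [390, 516], [521, 479], [568, 540]]
0.05 [[532, 254], [425, 570], [383, 504], [514, 467], [560, 530]]
```

View pics/s5.png

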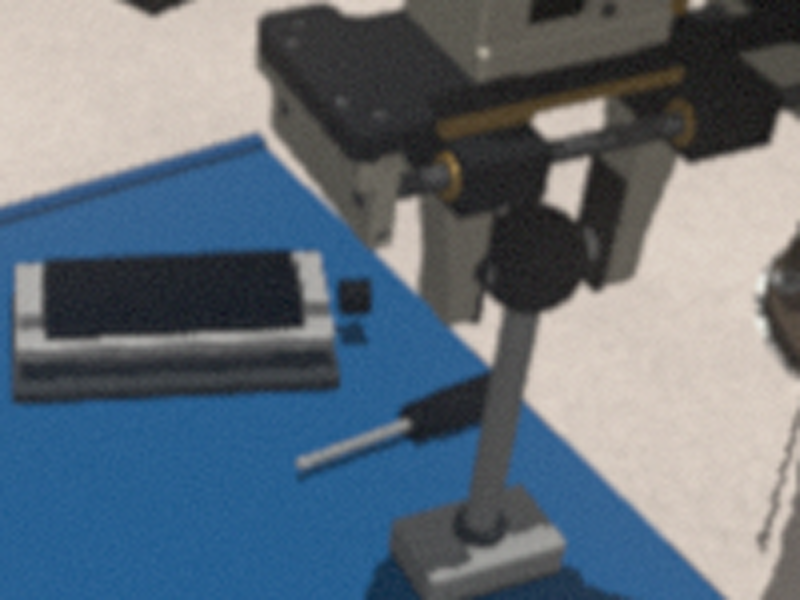

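Ball at (535,258), foot-top corners about (392,524),(434,580),(565,541),(523,487): this matches the model at zero lean within about 0.02 rad, firmly gripped. Glass corners in this view: (45,263),(297,252),(302,325),(47,340).

```bash
python3 - <<'E'
from h import *
c=lambda x,y,z:w("scene",240+(x+.5)/4-.5,60+(y+.5)/4-.5,z)
g=[c(*p,.046) for p in[(45,263),(297,252),(302,325),(47,340)]]; print(np.round(g,4),np.mean(g,0))
e=(g[0]+g[3]-g[1]-g[2])/2; print(np.linalg.norm(e),np.arctan2(e[1],e[0]))
E
```

```text
[[ 0.5036 -0.2729  0.046 ]
 [ 0.3597 -0.2105  0.046 ]
 [ 0.3939 -0.146   0.046 ]
 [ 0.5336 -0.2031  0.046 ]] [ 0.44769898 -0.20809875  0.046     ]
0.1538840928015228 -0.3986563331668951
```

Request:
{"op": "apply_moves", "data": {"commands": [[[1,-0.006,-0.03,0,0.01],[1,-0.006,-0.06,0,0.02],[1,-0.006,-0.08,0,0.02],[1,-0.006,-0.08,0,0.02],[1,-0.006,-0.08,0,0.02],[1,-0.006,-0.08,0,0.02],[1,-0.006,-0.08,0,0.02],[1,-0.006,-0.08,0,0.02],[1,-0.006,-0.08,0,0.02],[1,-0.006,-0.08,0,0.02],[1,-0.006,-0.08,0,0.02],[1,-0.006,-0.08,0,0.02]]]}}

```text
t: 16.7
eef_pos: [0.4588, -0.0516, 0.2993]
ee_rot: [-3.141, -0.0, -0.952]
force: [-0.8, -0.8, -4.4]
width: 0.0466
gripper_force: 60.0
```

Request:
{"op": "apply_moves", "data": {"commands": [[[1,-0.006,-0.08,0,0.02],[1,-0.006,-0.08,0,0.02],[1,-0.006,-0.08,0,0.02],[1,-0.006,-0.08,0,0.02],[1,-0.006,-0.08,0,0.02],[1,-0.006,-0.08,0,0.02],[1,-0.006,-0.08,0,0.02],[1,-0.006,-0.08,0,0.02],[1,-0.006,-0.08,0,0.013],[1,-0.006,-0.055,0,0],[1,0,-0.03,0,0],[1,0,0,0,0]]]}}

```text
t: 17.9
eef_pos: [0.4469, -0.2124, 0.299]
ee_rot: [3.142, 0.0, -0.413]
force: [-0.0, -0.4, -4.2]
width: 0.0471
gripper_force: 60.0
```

Request:
{"op": "apply_moves", "data": {"commands": [[[1,-0.007,0.008,-0.02,0.002],[1,0,0,-0.04,0],[1,0,0,-0.06,0],[1,0,0,-0.07,0],[1,0,0,-0.07,0],[1,0,0,-0.06,0],[1,0,0,-0.04,0],[1,0,0,-0.02,0],[1,0,0,0,0],[1,0,0,0,0]]]}}

```text
t: 18.9
eef_pos: [0.4459, -0.2104, 0.2236]
ee_rot: [-3.142, -0.001, -0.405]
force: [-0.4, 0.7, -4.2]
width: 0.0466
gripper_force: 60.0
```

```bash
python3 - <<'E'
from h import *
s=arm.get_state(); e=s["eef_pos"]; print(e,s["ee_rot"])
y=-.405; x=np.array([-np.sin(y),np.cos(y),0]); v=np.array([np.cos(y),np.sin(y),0])
for b in(e-[0,0,.165],np.array([.4455,-.2105,.046])):
    print(np.round((px("scene",[b+x*.032*i+v*.02*j+np.array([0,0,h]) for h in(0,.02) for i,j in[(1,1),(1,-1),(-1,-1),(-1,1)]])-[220,70])*5).astype(int).tolist())
shot("scene","s6.png",(220,70,360,170),5)
E
```

```text
[ 0.44588816 -0.21043295  0.22357687] [-3.14156481e+00 -7.06231140e-04 -4.04877588e-01]
[[278, 333], [363, 329], [352, 250], [270, 253], [277, 298], [363, 294], [352, 215], [270, 219]]
[[279, 355], [363, 351], [352, 271], [271, 274], [278, 320], [364, 316], [352, 237], [271, 240]]
```

View pics/s6.png

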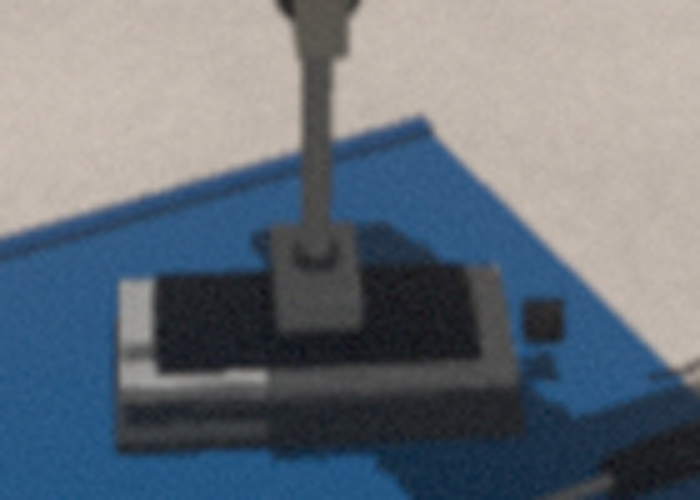

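Foot bottom-front corners at (278,332),(362,329), matching the model; glass corners (157,274),(473,265),(482,358),(162,372), so the foot is within a few mm of centre and square. A 1 mm correction, then a gentle descent.

Request:
{"op": "apply_moves", "data": {"commands": [[[1,0,0.005,-0.015,0],[1,0,0,-0.015,0],[1,0,0,-0.01,0],[1,0,0,-0.005,0],[1,0,0,-0.005,0],[1,0,0,0,0],[1,0,0,0,0]]]}}

```text
t: 19.65
eef_pos: [0.4456, -0.2094, 0.2132]
ee_rot: [3.142, -0.0, -0.405]
force: [0.7, 0.3, -4.5]
width: 0.047
gripper_force: 60.0
```

Request:
{"op": "apply_moves", "data": {"commands": [[[1,0,0,-0.003,0],[1,0,0,-0.003,0],[1,0,0,-0.003,0],[1,0,0,0,0],[1,0,0,0,0]]]}}

```text
t: 20.15
eef_pos: [0.4465, -0.2098, 0.2125]
ee_rot: [3.142, -0.002, -0.405]
force: [-0.0, -0.4, 5.9]
width: 0.0466
gripper_force: 60.0
```

Contact made (wrist force -4.5 → +5.9 N). Ease so the foot lies flat, then open.

Request:
{"op": "apply_moves", "data": {"commands": [[[1,0,0,0.004,0],[1,0,0,0,0],[1,0,0,0,0],[1,0,0,0,0],[1,0,0,0,0]]], "force": 6}}

```text
t: 20.65
eef_pos: [0.4459, -0.2096, 0.2125]
ee_rot: [3.141, -0.001, -0.405]
force: [0.7, -2.2, 5.1]
width: 0.0476
gripper_force: 6.0
```

Request:
{"op": "apply_moves", "data": {"commands": [[[0.7,0,0,0,0],[0.4,0,0,0,0],[0,0,0,0,0],[-0.5,0,0,0,0],[-1,0,0,0,0],[-1,0,0,0,0],[-1,0,0,0,0],[-1,0,0,0,0],[-1,0,0,0,0]]]}}

```text
t: 21.55
eef_pos: [0.4455, -0.2093, 0.2121]
ee_rot: [3.142, 0.0, -0.405]
force: [-0.6, -0.4, -0.4]
width: 0.0858
gripper_force: 0.0
```

Request:
{"op": "apply_moves", "data": {"commands": [[[-1,0,0,0.05,0],[-1,0,0,0.1,0],[-1,0,0,0.15,0],[-1,0,0,0.15,0],[-1,0,0,0.1,0],[-1,0,0,0,0],[-1,0,0,0,0],[-1,0,0,0,0]]]}}

```text
t: 22.35
eef_pos: [0.4451, -0.2092, 0.3216]
ee_rot: [3.142, 0.001, -0.405]
force: [-0.7, 0.4, -0.0]
width: 0.0881
gripper_force: 0.0
```

```bash
python3 - <<'E'
from h import *
s=arm.get_state(); print(s["eef_pos"],s["force"])
shot("scene","s7.png",(220,50,360,170),5)
E
```

```text
[ 0.4451015  -0.20922616  0.32160851] [-0.662617    0.3698697  -0.04718084]
```

View pics/s7.png

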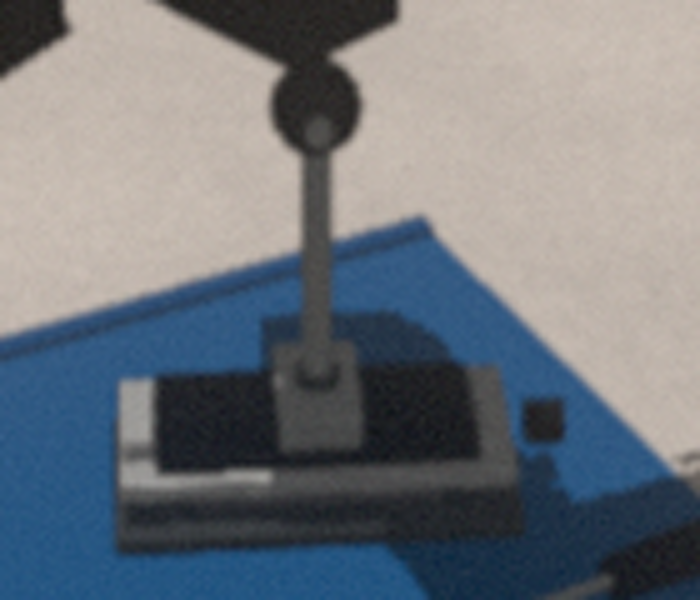

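The weight stands upright on the glass, free: foot front-bottom corners (279,453),(364,449); glass corners (157,375),(473,365),(480,460),(160,472). I check the centring numerically from these.

```bash
python3 - <<'E'
from h import *
c=lambda x,y,z:w("scene",220+(x+.5)/5-.5,50+(y+.5)/5-.5,z)
g=[c(*p,.046) for p in[(157,375),(473,365),(480,460),(160,472)]]; m=np.mean(g,0)
e=(g[0]+g[3]-g[1]-g[2])/2; a=np.arctan2(e[1],e[0]); X=np.array([np.cos(a),np.sin(a),0]);Y=np.array([-X[1],X[0],0])
print(m,a,[np.round([(p-m)@X,(p-m)@Y],4) for p in g])
b=[c(279,453,.046),c(364,449,.046)]; print("sole front",[np.round([(p-m)@X,(p-m)@Y],4) for p in b])
t=[c(275,347,.066),c(357,345,.066)]; print("top back",[np.round([(p-m)@X,(p-m)@Y],4) for p in t])
d=b[0]-b[1];print("foot angle",np.arctan2(d[1],d[0]),"centre", np.mean(b,0)-.032*Y, np.mean(t,0)+.032*Y)
# top-camera view of the area: brightness profile along phone y at x=+-45mm
f=viewer.grab_frame("top")["image"]; g0=cv2.cvtColor(f,cv2.COLOR_BGR2GRAY)
y=-.408;X=np.array([np.cos(y),np.sin(y),0]);Y=np.array([-X[1],X[0],0]);C=np.array([.4453,-.2121,.046])
for q in(-.055,.055):
    for nm in("top","scene"):
        im=g0 if nm=="top" else cv2.cvtColor(viewer.grab_frame("scene")["image"],cv2.COLOR_BGR2GRAY)
        P=px(nm,[C+X*q+Y*s for s in np.arange(-.05,.0501,.004)]).astype(np.float32)
        print(nm,q,cv2.remap(im,P[None,:,0],P[None,:,1],cv2.INTER_LINEAR)[0].tolist())
E
```

```text
[ 0.44684871 -0.20847621  0.046     ] -0.4255257702668241 [array([ 0.0779, -0.0384]), array([-0.0794, -0.0379]), array([-0.0749,  0.0379]), array([0.0763, 0.0384])]
sole front [array([0.0198, 0.0272]), array([-0.0207,  0.0264])]
top back [array([ 0.0193, -0.0301]), array([-0.0207, -0.0295])]
foot angle -0.4060141765184038 centre [ 0.44431561 -0.21302335  0.046     ] [ 0.44711425 -0.20615153  0.066     ]
top -0.055 [49, 48, 62, 79, 23, 13, 25, 46, 53, 55, 57, 60, 63, 65, 66, 67, 67, 68, 69, 68, 69, 70, 69, 70, 71, 71]
scene -0.055 [50, 49, 48, 47, 40, 34, 30, 30, 33, 35, 32, 28, 30, 31, 29, 28, 31, 31, 27, 26, 28, 29, 29, 47, 68, 78]
top 0.055 [63, 39, 34, 107, 147, 148, 149, 149, 149, 142, 101, 71, 72, 71, 71, 72, 74, 74, 75, 75, 75, 75, 76, 76, 76, 77]
scene 0.055 [81, 83, 80, 67, 48, 40, 34, 32, 34, 31, 32, 34, 32, 29, 31, 32, 29, 30, 29, 28, 31, 35, 38, 69, 115, 126]
```

```bash
python3 -c "
from station import arm
print(arm.job_done())"
```

```text
the job is handed in; nothing more can be done
None
```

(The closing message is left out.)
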